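# Put the hole saws away in order of size

## Task

Put the four hole saws away on the storage board, one standing upright, teeth down, in the middle of each grey pad, in order of cup diameter: the smallest on the pad next to the wooden end block, the largest at the other end of the row. Set them down, do not drop them, and let go of them all.

Things in the scene. Friction and masses are not known exactly. Their poses are not given: they have to be found in the camera images.
- saw_a_mid (a point): A steel hole saw on its arbor, cup 54 mm in diameter, standing loose on the bench teeth down. From below: round cup 40 mm high, dark nut 24 mm across and 6 mm high, then a round upright shank 11 mm across and 36 mm long that makes a good grip from above; 82 mm high in all. All four hole saws are alike but for the cup diameter (32, 43, 54, 65 mm); about 220 g. The point is on its axis, 41 mm above its underside (half-way up); z points up along the shank.
- saw_b_mid (a point): A steel hole saw on its arbor, cup 32 mm in diameter, standing loose on the bench teeth down. From below: round cup 40 mm high, dark nut 24 mm across and 6 mm high, then a round upright shank 11 mm across and 36 mm long that makes a good grip from above; 82 mm high in all. All four hole saws are alike but for the cup diameter (32, 43, 54, 65 mm); about 120 g. The point is on its axis, 41 mm above its underside (half-way up); z points up along the shank.
- saw_c_mid (a point): A steel hole saw on its arbor, cup 65 mm in diameter, standing loose on the bench teeth down. From below: round cup 40 mm high, dark nut 24 mm across and 6 mm high, then a round upright shank 11 mm across and 36 mm long that makes a good grip from above; 82 mm high in all. All four hole saws are alike but for the cup diameter (32, 43, 54, 65 mm); about 280 g. The point is on its axis, 41 mm above its underside (half-way up); z points up along the shank.
- saw_d_mid (a point): A steel hole saw on its arbor, cup 43 mm in diameter, standing loose on the bench teeth down. From below: round cup 40 mm high, dark nut 24 mm across and 6 mm high, then a round upright shank 11 mm across and 36 mm long that makes a good grip from above; 82 mm high in all. All four hole saws are alike but for the cup diameter (32, 43, 54, 65 mm); about 170 g. The point is on its axis, 41 mm above its underside (half-way up); z points up along the shank.
- pad_a: A round grey rubber pad (hard), 72 mm across and 4 mm thick, fixed on the storage board, one of four identical ones in a straight row 90 mm apart (the letters do not tell their order in the row). Origin at the centre of its underside, 12 mm above the bench; its upper face is 16 mm above the bench.
- pad_b: A round grey rubber pad (hard), 72 mm across and 4 mm thick, fixed on the storage board, one of four identical ones in a straight row 90 mm apart (the letters do not tell their order in the row). Origin at the centre of its underside, 12 mm above the bench; its upper face is 16 mm above the bench.
- pad_c: A round grey rubber pad (hard), 72 mm across and 4 mm thick, fixed on the storage board, one of four identical ones in a straight row 90 mm apart (the letters do not tell their order in the row). Origin at the centre of its underside, 12 mm above the bench; its upper face is 16 mm above the bench.
- pad_d: A round grey rubber pad (hard), 72 mm across and 4 mm thick, fixed on the storage board, one of four identical ones in a straight row 90 mm apart (the letters do not tell their order in the row). Origin at the centre of its underside, 12 mm above the bench; its upper face is 16 mm above the bench.
- stop: The wooden end block, 90 mm long across the board, 30 mm thick along it and 35 mm high, fixed on the storage board beyond one end of the row of pads (either end), its centre 77.5 mm from that of the nearest pad; its top is 47 mm above the bench. Origin at the centre of its underside. At the board's other end is a small round steel dish (42 mm across, 16 mm high) instead.
- board: The light wooden storage board, fixed on the bench: 100 mm wide (x), 470 mm long (y), 12 mm thick, with an aluminium fence 4 mm thick and rising 30 mm above the bench along its edge away from the robot. Origin at the centre of its underside; y runs along the row of pads, whose centres lie at 45 and 135 mm either side of the middle.
There are look-alikes about, which are no part of the job. Leave any red look-alike of the part that bears saw_d_mid alone.

How it is judged:
By the outcome, as a careful person would: the job done as asked, in the order asked, and still so for the second after the job is handed in, with the robot touching nothing.
It also fails if it takes over 99 s, if anything falls off the work surface, if the arm or the gripper's body presses on something with over 40 N, if the wrist force passes 120 N, or if a joint passes its speed limit or range.

## Robot

A 6-joint arm with a two-finger parallel gripper is mounted at the origin on the work surface. World frame = base frame: x ahead of the robot, y to its left, z up, the work surface at z = 0. Lengths are in m, angles in rad, forces in N, time in s.
With the tool pointing down it reaches from about 0.35 to 0.975 m from the base axis. Payload 4.9 kg.
Tool frame: the origin (TCP) lies at the very end of the fingers, on their centre line; the grasp point (between the pads) lies behind it (manip.pinch_z is the y of the grasp point in the tool frame, in m); y points along the fingers, x is the direction in which the jaws open and shut, and the axes are right-handed (so a half turn about y gives the same grasp; the last joint's range is limited). The gripper opens to 85 mm and grips with 20 to 120 N. Pads are 22 mm wide; open, the fingers measure 114 mm over their backs; the gripper's body (76 mm by 85 mm) begins 54 mm behind the grasp point. The pads swing forward as they close: fully open they stand 13 mm farther back than shut.
Start: joints at [-1.28, 0.053, 1.613, -0, 1.476, -0.119], TCP at [0.249, -0.573, 0.231] pointing down, gripper open.
Joint ranges: [-3.01, 3.01], [-1.01, 2.22], [0.06, 2.58], [-1.02, 4.17], [0.09, 2.62], [-3.14, 3.14]. Speed limits (rad/s): [2.57, 2.57, 3.14, 3.14, 3.14, 3.14].

## Interface

Orientations are given as a unit quaternion [w, x, y, z].
In Python, from plant import manip gives the robot as it stands.
- The arm moves only by the tool drive_tool, never from a script. Its argument "motion" is a list of rows, each a list of 3 entries, a list of its own where there are three numbers: the shift along the tool's x, y, z in units of 25 mm (1.0 is 25 mm), then the turn, a rotation vector about the tool's x, y, z in units of 5 degrees (1.0 is 5 degrees), then the closure, from -1 (fully open) to 1 (shut). A call has 1 to 12 rows; each row shifts and turns the commanded pose from where the row before left it, along the tool's axes as they then stand; what a row does not reach is not made up. A row lasts 1/10 s, in which the tool goes at most 50 mm and 8.59 degrees, less where a joint would pass 70% of its speed; a pose out of reach is approached as far as the arm can. A call is refused whole if a number of a shift passes 1 or a number of a turn 1, either way. A call with a gripper value outside its range is refused whole. The fingers move at their own pace and stop on an object; the grip force is fixed at half the most. Time passes only in rows, so rows that do not move let the fingers close. It gives the time, the measured TCP pose, the force and the opening at its end, in the units of the state.
- manip.state(): the state, without advancing time (a new reading comes with each control period).
- manip.grab_frame(name): name is "scene" or "top" or "wrist"; returns a dict with "img" (400x640x3 uint8, blue, green, red), "range_z" (400x640 float32, m along the optical axis (not along the pixel's ray), 0 where there is no reading), "camera_matrix" (3x3 intrinsics, pixels), "world_from_camera" (4x4, takes a point from camera to world coordinates); the wrist camera has in their place "T_tool_cam" (4x4, takes a point from camera to tool coordinates, whose origin is the TCP and whose axes are the tool frame's). Camera axes: x right, y down, z forward; pixel columns grow to the right and rows downward; lengths in m; the calibration is good to about 2 mm. A picture is of the moment at which its call begins: read the wrist's pose just before it.
- manip.job_done(): hands the job in, once; it reports no verdict.
The state is a dict: "time": time; "joint_pos": joint angles; "joint_vel": joint speeds; "joint_efforts": joint torques, N m; "tool_pos": TCP position; "tool_rot": TCP orientation; "contact_force": force on the tool from outside, world axes, zero at the start; "ft_torque": the same for the moment, N m; "gripper_width": opening from 0.0 (shut) to 1.0 (fully open).
Only numpy, scipy, OpenCV 4.12 (cv2) and the standard library are available. Lean on these libraries where they do the work, as an engineer would, in place of code of your own. Each camera call takes 0.05 s, during which the arm holds its last target. There are 200 camera calls.

## Working session

There is one attempt and no reset: what is moved stays moved. The work goes in short steps, Python scripts to look and compute and a tool call to move; the robot and the scene stay as the last step left them, time stands still between calls to the robot, and variables do not carry over. Pictures are saved under pics/ and viewed, about 12 in all and at most 16, crops included, and the job is handed in when it is done.

Besides the shell and the picture viewer there is one more tool, called after "Emit:" as name(argument=value, ...), one argument or row to a line, values as JSON. drive_tool: Moves the arm, as the interface text tells. Its arguments: {"type":"object","properties":{"motion":{"type":"array","items":{"type":"array"}}},"required":["motion"]}

```bash
mkdir -p pics; ls
python3 - <<'E'
from plant import manip
import cv2,numpy as np
s=manip.state(); print(s['time'],s['tool_pos'],s['tool_rot'],s['gripper_width'],manip.pinch_z)
for n in('top','scene'):
    f=manip.grab_frame(n); cv2.imwrite(f'pics/{n}0.png',f['img']); np.savez(f'{n}0.npz',**{k:f[k] for k in f})
    print(n,f['camera_matrix'].tolist(),np.round(f['world_from_camera'],3).tolist())
E
```

```text
pics
0.0 [ 0.24881878 -0.57266089  0.23007426] [ 0.59172819 -0.59079016  0.38838642 -0.38727345] 0.9978907784636699 -0.0187
top [[435.2122724664647, 0.0, 311.853338291638], [0.0, 435.2122724664647, 198.7115410526138], [0.0, 0.0, 1.0]] [[-0.016, -0.985, 0.174, 0.366], [-1.0, 0.017, 0.001, 0.036], [-0.004, -0.174, -0.985, 1.113], [0.0, 0.0, 0.0, 1.0]]
scene [[428.40281993910565, 0.0, 322.0562255750672], [0.0, 428.40281993910565, 197.58063573971805], [0.0, 0.0, 1.0]] [[0.327, 0.682, -0.655, 1.067], [0.945, -0.225, 0.238, -0.133], [0.015, -0.696, -0.717, 0.618], [0.0, 0.0, 0.0, 1.0]]
```

View pics/top0.png

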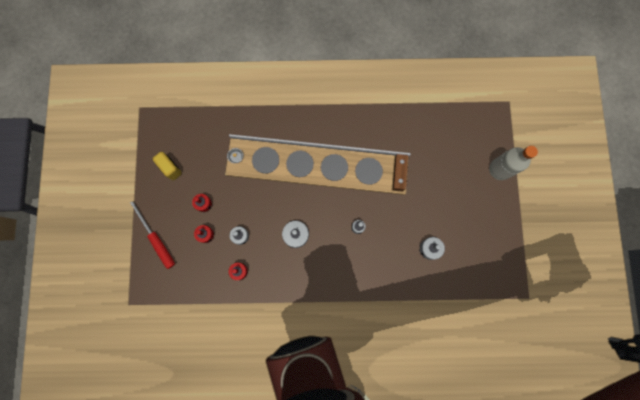

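View pics/scene0.png

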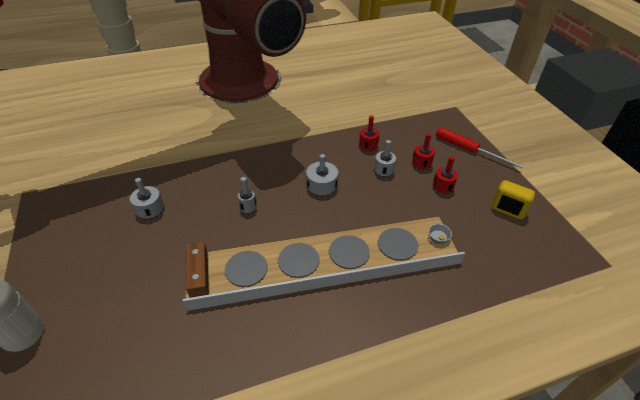

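Top view: four steel saws at px (238,235) ≈43, (295,234) ≈65, (358,226) ≈32, (432,247) ≈54. The red look-alikes are at (202,202), (203,233) and (237,270). The end block is at (400,172), and the pads are at (369,171), (334,167), (300,164) and (265,160). Next I measure them with the depth.

```bash
cat > h.py <<'E'
import numpy as np,cv2
def cloud(f,T=None):
    K=f['camera_matrix'];d=f['range_z'];v,u=np.mgrid[:d.shape[0],:d.shape[1]]
    p=np.stack([(u-K[0,2])/K[0,0]*d,(v-K[1,2])/K[1,1]*d,d],-1)
    T=f['world_from_camera'] if T is None else T
    P=p@T[:3,:3].T+T[:3,3]; P[d==0]=np.nan
    return P
E
python3 - <<'E'
import numpy as np,cv2
from h import *
W={}
for n,S in (('top',dict(d=(238,235),c=(295,234),b=(358,226),a=(432,247))),('scene',dict(d=(385,163),c=(322,180),b=(247,202),a=(147,204)))):
    f=np.load(n+'0.npz');P=cloud(f)
    print(n,'bench',np.nanmedian(P[280:300,150:250,2]) if n=='top' else np.nanmedian(P[330:360,100:160,2]))
    for k,(u,v) in S.items():
        r=26;q=P[v-r:v+r,u-r:u+r].reshape(-1,3)
        q=q[~np.isnan(q[:,0])]
        c=q[(q[:,2]>.033)&(q[:,2]<.046)];s=q[q[:,2]>.055]
        m=cv2.minEnclosingCircle(c[:,:2].astype(np.float32)); 
        print(n,k,'cup',np.round(m[0],4),round(2e3*m[1]),'shank',np.round(np.median(s,0),4),'top',q[:,2].max().round(4),len(c),len(s))
    pads=[(369,171),(334,167),(300,164),(265,160)] if n=='top' else [(246,268),(298,260),(349,251),(398,244)]
    hsv=cv2.cvtColor(f['img'],cv2.COLOR_BGR2HSV)
    for u,v in pads:
        m=(hsv[...,1]<50).astype(np.uint8); 
        _,l=cv2.connectedComponents(m,connectivity=4);q=P[l==l[v,u]]; q=q[abs(q[:,2]-np.nanmedian(q[:,2]))<.008]
        c=cv2.minEnclosingCircle(q[:,:2].astype(np.float32))
        print(n,'pad',np.round(np.nanmean(q,0),4),np.round(c[0],4),round(2e3*c[1]))
    for u,v in ([(401,173),(236,156)] if n=='top' else [(197,268),(440,234)]): print('stop/dish',P[v,u].round(3))
E
```

```text
top bench 0.0015011151508856901
top d cup [0.4681 0.2223] 44 shank [0.4679 0.2208 0.0817] top 0.0855 177 26
top c cup [0.4689 0.0819] 65 shank [0.4682 0.081  0.0816] top 0.0857 478 19
top b cup [ 0.485  -0.0758] 31 shank [ 0.4847 -0.076   0.0801] top 0.0842 79 25
top a cup [ 0.4291 -0.2563] 56 shank [ 0.4279 -0.2547  0.0802] top 0.0853 327 30
top pad [ 0.6307 -0.1104  0.0167] [ 0.6306 -0.1103] 71
top pad [ 0.6416 -0.0214  0.0168] [ 0.6418 -0.0213] 70
top pad [0.653  0.068  0.0168] [0.6531 0.0679] 70
top pad [0.6644 0.1571 0.017 ] [0.6646 0.1569] 70
stop/dish [ 0.616 -0.188  0.047]
stop/dish [0.676 0.234 0.014]
scene bench -0.0006918414142113583
scene d cup [0.4394 0.2148] 106 shank [0.4716 0.2216 0.0707] top 0.0814 268 66
scene c cup [0.4704 0.082 ] 67 shank [0.4725 0.0817 0.0717] top 0.0819 545 75
scene b cup [ 0.4863 -0.0755] 34 shank [ 0.4895 -0.0758  0.0715] top 0.0822 162 76
scene a cup [ 0.4288 -0.2555] 56 shank [ 0.4321 -0.2557  0.0709] top 0.0815 462 85
scene pad [ 0.6333 -0.1102  0.0146] [ 0.6318 -0.1092] 72
scene pad [ 0.6445 -0.0211  0.0147] [ 0.6431 -0.0206] 72
scene pad [0.6559 0.0678 0.0147] [0.6542 0.0692] 72
scene pad [0.6669 0.1569 0.0147] [0.6658 0.1578] 72
stop/dish [ 0.631 -0.185  0.046]
stop/dish [0.672 0.24  0.015]
```

```bash
cat > go.py <<'E'
import sys,numpy as np
from plant import manip
from scipy.spatial.transform import Rotation as Ro
s=manip.state();q=np.array(s['tool_rot']);R=Ro.from_quat(q[[1,2,3,0]]).as_matrix()
print(round(s['time'],2),np.round(s['tool_pos'],4),'F',np.round(s['contact_force'],1),'w',round(s['gripper_width'],3),'y',R[:,1].round(4),'x',R[:,0].round(3))
p=np.array(s['tool_pos'])
for a in sys.argv[1:]:
    t=np.array(eval(a));print(a,np.round(R.T@(t-p)/.025,2));p=t
E
python3 go.py .4855,-.0757,.23 .4855,-.0757,.052 .4855,-.0757,.19 .6315,-.11,.19 .6315,-.11,.068
```

```text
0.1 [ 0.2489 -0.5727  0.2302] F [-0.8  0.9 -0.3] w 1.0 y [-5.0e-04  1.8e-03 -1.0e+00] x [ 0.398 -0.917 -0.002]
.4855,-.0757,.23 [-14.46   0.04  16.6 ]
.4855,-.0757,.052 [ 0.01  7.12 -0.  ]
.4855,-.0757,.19 [-0.01 -5.52  0.  ]
.6315,-.11,.19 [ 3.59 -0.01  4.81]
.6315,-.11,.068 [ 0.01  4.88 -0.  ]
```

Emit:
drive_tool(
  motion=[
    [[-0.85,0,0.98],[0,0,0],-0.2],
    [[-0.85,0,0.98],[0,0,0],-0.2],
    [[-0.85,0,0.98],[0,0,0],-0.2],
    [[-0.85,0,0.98],[0,0,0],-0.2],
    [[-0.85,0,0.98],[0,0,0],-0.2],
    [[-0.85,0,0.98],[0,0,0],-0.2],
    [[-0.85,0,0.98],[0,0,0],-0.2],
    [[-0.85,0,0.98],[0,0,0],-0.2],
    [[-0.85,0,0.98],[0,0,0],-0.2],
    [[-0.85,0,0.98],[0,0,0],-0.2],
    [[-0.85,0,0.98],[0,0,0],-0.2],
    [[-0.85,0,0.98],[0,0,0],-0.2],
  ],
)

```text
time: 1.3
tool_pos: [0.4172, -0.2208, 0.2308]
tool_rot: [0.591, -0.591, 0.388, -0.388]
contact_force: [0.5, -0.6, 0.6]
gripper_width: 0.6
```

Emit:
drive_tool(
  motion=[
    [[-0.85,0.5,0.98],[0,0,0],-0.2],
    [[-0.85,0.5,0.98],[0,0,0],-0.2],
    [[-0.85,0.5,0.98],[0,0,0],-0.2],
    [[-0.85,0.5,0.98],[0,0,0],-0.2],
    [[-0.85,0,0.9],[0,0,0],-0.2],
    [[0,0,0],[0,0,0],-0.2],
    [[0,0,0],[0,0,0],-0.2],
    [[0,0,0],[0,0,0],-0.2],
  ],
)

```text
time: 2.1
tool_pos: [0.485, -0.0774, 0.1813]
tool_rot: [-0.591, 0.591, -0.388, 0.388]
contact_force: [-1.3, -0.8, -0.1]
gripper_width: 0.599
```

```bash
python3 go.py .4855,-.0757,.052
python3 - <<'E'
from plant import manip
import cv2,numpy as np
from h import *
from scipy.spatial.transform import Rotation as Ro
s=manip.state();f=manip.grab_frame('wrist');q=np.array(s['tool_rot'])
T=np.eye(4);T[:3,:3]=Ro.from_quat(q[[1,2,3,0]]).as_matrix();T[:3,3]=s['tool_pos']
P=cloud(f,T@f['T_tool_cam']);cv2.imwrite('pics/w1.png',f['img'])
np.save('w1.npy',P)
q=P.reshape(-1,3);q=q[~np.isnan(q[:,0])];q=q[np.hypot(q[:,0]-.4855,q[:,1]+.0757)<.03]
for lo,hi in((.033,.043),(.055,.09)):
  c=q[(q[:,2]>lo)&(q[:,2]<hi)]
  if len(c): m=cv2.minEnclosingCircle(c[:,:2].astype(np.float32)); print(lo,m,np.median(c,0))
E
```

```text
2.1 [ 0.485  -0.0774  0.1813] F [-1.3 -0.8 -0.1] w 0.599 y [-1.e-04 -4.e-04 -1.e+00] x [ 0.398 -0.917  0.   ]
.4855,-.0757,.052 [-0.06  5.17  0.05]
0.033 ((0.48364126682281494, -0.07756466418504715), 0.015981482341885567) [ 0.49136496 -0.07311657  0.03961366]
0.055 ((0.483034610748291, -0.07746565341949463), 0.005285264924168587) [ 0.48596673 -0.07668615  0.08073266]
```

Emit:
drive_tool(
  motion=[
    [[0,1,0],[0,0,0],-0.2],
    [[0,1,0],[0,0,0],-0.2],
    [[0,1,0],[0,0,0],-0.2],
    [[0,1,0],[0,0,0],-0.2],
    [[0,0.6,0],[0,0,0],-0.2],
    [[0,0.57,0],[0,0,0],-0.2],
    [[0,0,0],[0,0,0],1],
    [[0,0,0],[0,0,0],1],
    [[0,0,0],[0,0,0],1],
    [[0,0,0],[0,0,0],1],
    [[0,0,0],[0,0,0],1],
    [[0,0,0],[0,0,0],1],
  ],
)

```text
time: 3.35
tool_pos: [0.4863, -0.0771, 0.0533]
tool_rot: [0.591, -0.591, 0.387, -0.389]
contact_force: [-1.2, -1.5, 4.9]
gripper_width: 0.105
```

Emit:
drive_tool(
  motion=[
    [[0,0,0],[0,0,0],1],
    [[0,0,0],[0,0,0],1],
    [[0,-0.5,0],[0,0,0],1],
    [[0,-0.9,0],[0,0,0],1],
    [[0,-0.9,0],[0,0,0],1],
    [[0,-0.9,0],[0,0,0],1],
    [[0,-0.8,0],[0,0,0],1],
    [[0,0,0],[0,0,0],1],
    [[0,0,0],[0,0,0],1],
  ],
)

```text
time: 4.25
tool_pos: [0.485, -0.0766, 0.1518]
tool_rot: [0.591, -0.591, 0.388, -0.388]
contact_force: [0.8, -0.1, -0.5]
gripper_width: 0.102
```

```bash
python3 go.py .6315,-.11,.15 .6315,-.11,.068
python3 - <<'E'
from plant import manip
import cv2
cv2.imwrite('pics/s2.png',manip.grab_frame('scene')['img'][100:320,80:480].repeat(2,0).repeat(2,1))
E
```

```text
4.25 [ 0.485  -0.0766  0.1518] F [ 0.8 -0.1 -0.5] w 0.102 y [-1.e-04  2.e-04 -1.e+00] x [ 0.399 -0.917 -0.   ]
.6315,-.11,.15 [3.56 0.07 4.84]
.6315,-.11,.068 [0.   3.28 0.  ]
```

View pics/s2.png

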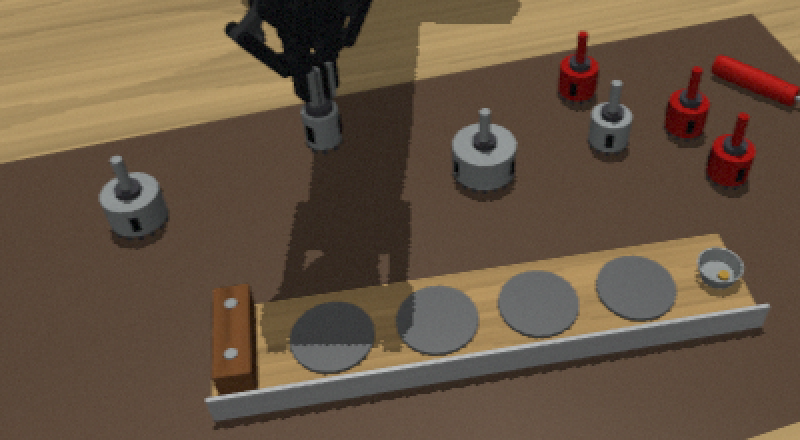

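Emit:
drive_tool(
  motion=[
    [[0.7,0,0.97],[0,0,0],1],
    [[0.72,0,0.97],[0,0,0],1],
    [[0.72,0,0.97],[0,0,0],1],
    [[0.72,0,0.97],[0,0,0],1],
    [[0.7,0,0.96],[0,0,0],1],
    [[0,0.9,0],[0,0,0],1],
    [[0,0.9,0],[0,0,0],1],
    [[0,0.7,0],[0,0,0],1],
    [[0,0,0],[0,0,0],1],
    [[0,0,0],[0,0,0],1],
  ],
)

```text
time: 5.3
tool_pos: [0.631, -0.1099, 0.0886]
tool_rot: [-0.591, 0.591, -0.388, 0.387]
contact_force: [0.2, -0.4, -0.7]
gripper_width: 0.103
```

```bash
cat > chk.py <<'E'
# cup rim circle & pad check near (x,y): chk.py x y cupz_lo cupz_hi R
import sys
from plant import manip
from h import *
from scipy.optimize import least_squares
x,y,lo,hi,R=map(float,sys.argv[1:])
for n in('scene','top'):
    f=manip.grab_frame(n);P=cloud(f);q=P.reshape(-1,3);q=q[~np.isnan(q[:,0])]
    q=q[np.hypot(q[:,0]-x,q[:,1]-y)<R+.012];c=q[(q[:,2]>lo)&(q[:,2]<hi)]
    rr=np.hypot(c[:,0]-x,c[:,1]-y);m=cv2.minEnclosingCircle(c[:,:2].astype(np.float32)) if len(c)>5 else None
    o=c[rr>R-.004]
    fit=least_squares(lambda p:np.hypot(o[:,0]-p[0],o[:,1]-p[1])-R,[x,y],loss='soft_l1',f_scale=.001).x if len(o)>8 else None
    print(n,len(c),'minC',np.round(m[0],4) if m else 0,round(2e3*m[1],1) if m else 0,'wallfit',None if fit is None else fit.round(4),'shanktop',q[:,2].max().round(4) if len(q) else 0)
cv2.imwrite('pics/last.png',f['img'])
E
python3 go.py .6315,-.11,.0695; python3 chk.py .6315 -.11 .04 .075 .016
```

```text
5.3 [ 0.631  -0.1099  0.0886] F [ 0.2 -0.4 -0.7] w 0.103 y [-1.9e-03  6.0e-04 -1.0e+00] x [ 0.398 -0.917 -0.001]
.6315,-.11,.0695 [0.01 0.76 0.02]
scene 321 minC [ 0.6325 -0.1082] 33.2 wallfit [ 0.6296 -0.1087] shanktop 0.4068
top 0 minC 0 0 wallfit None shanktop 0.4125
```

Emit:
drive_tool(
  motion=[
    [[0,0.3,0],[0,0,0],1],
    [[0,0.2,0],[0,0,0],1],
    [[0,0.12,0],[0,0,0],1],
    [[0,0.08,0],[0,0,0],1],
    [[0,0,0],[0,0,0],1],
    [[0,0,0],[0,0,0],1],
  ],
)

```text
time: 6.0
tool_pos: [0.6318, -0.1102, 0.0721]
tool_rot: [0.591, -0.591, 0.388, -0.388]
contact_force: [-0.1, -0.2, -0.8]
gripper_width: 0.105
```

Emit:
drive_tool(
  motion=[
    [[0,0.06,0],[0,0,0],1],
    [[0,0,0],[0,0,0],1],
    [[0,0,0],[0,0,0],1],
  ],
)

```text
time: 6.3
tool_pos: [0.6317, -0.1101, 0.0706]
tool_rot: [0.591, -0.591, 0.388, -0.388]
contact_force: [0.1, -0.6, -1.6]
gripper_width: 0.107
```

Emit:
drive_tool(
  motion=[
    [[0,0.04,0],[0,0,0],1],
    [[0,0,0],[0,0,0],1],
    [[0,0,0],[0,0,0],1],
  ],
)

```text
time: 6.6
tool_pos: [0.6317, -0.1102, 0.0695]
tool_rot: [-0.591, 0.591, -0.388, 0.388]
contact_force: [0.3, -0.2, -0.3]
gripper_width: 0.102
```

Emit:
drive_tool(
  motion=[
    [[0,0.04,0],[0,0,0],1],
    [[0,0,0],[0,0,0],1],
    [[0,0,0],[0,0,0],1],
  ],
)

```text
time: 6.9
tool_pos: [0.632, -0.1102, 0.0694]
tool_rot: [0.591, -0.591, 0.388, -0.388]
contact_force: [-2.3, 0.2, 4.5]
gripper_width: 0.106
```

Emit:
drive_tool(
  motion=[
    [[0,0.03,0],[0,0,0],1],
    [[0,0,0],[0,0,0],1],
    [[0,0,0],[0,0,0],1],
  ],
)

```text
time: 7.2
tool_pos: [0.6322, -0.1102, 0.0694]
tool_rot: [0.591, -0.591, 0.388, -0.388]
contact_force: [-4.0, 1.1, 9.2]
gripper_width: 0.107
```

Contact is firm at about 9 N, so I release and rise.

Emit:
drive_tool(
  motion=[
    [[0,0,0],[0,0,0],-0.2],
    [[0,0,0],[0,0,0],-0.2],
    [[0,0,0],[0,0,0],-0.2],
    [[0,0,0],[0,0,0],-0.2],
    [[0,0,0],[0,0,0],-0.2],
    [[0,-0.4,0],[0,0,0],-0.2],
    [[0,-1,0],[0,0,0],-0.2],
    [[0,-1,0],[0,0,0],-0.2],
    [[0,-1,0],[0,0,0],-0.2],
    [[0,-1,0],[0,0,0],-0.2],
    [[0,0,0],[0,0,0],-0.2],
  ],
)

```text
time: 8.3
tool_pos: [0.6345, -0.1109, 0.184]
tool_rot: [0.592, -0.59, 0.385, -0.391]
contact_force: [0.3, -0.4, 0.2]
gripper_width: 0.599
```

```bash
python3 go.py .47,.222,.175 .47,.222,.052  .47,.222,.15 .6427,-.0211,.15;  python3 chk.py .6315 -.11 .04 .06 .016
```

```text
8.3 [ 0.6345 -0.1109  0.184 ] F [ 0.3 -0.4  0.2] w 0.599 y [ 0.0093 -0.0027 -1.    ] x [ 0.398 -0.917  0.006]
.47,.222,.175 [-14.84   0.26  -0.73]
.47,.222,.052 [-0.03  4.92 -0.04]
.47,.222,.15 [ 0.02 -3.92  0.03]
.6427,-.0211,.15 [11.67  0.09  2.46]
scene 229 minC [ 0.6325 -0.109 ] 33.4 wallfit [ 0.6306 -0.1092] shanktop 0.4335
top 0 minC 0 0 wallfit None shanktop 0.5028
```

Emit:
drive_tool(
  motion=[
    [[-0.98,0,-0.04],[0,0,0],-0.2],
    [[-0.98,0,-0.04],[0,0,0],-0.2],
    [[-0.98,0,-0.04],[0,0,0],-0.2],
    [[-0.98,0,-0.04],[0,0,0],-0.2],
    [[-0.98,0,-0.04],[0,0,0],-0.2],
    [[-0.98,0,-0.04],[0,0,0],-0.2],
    [[-0.98,0,-0.04],[0,0,0],-0.2],
    [[-0.98,0,-0.04],[0,0,0],-0.2],
    [[-0.98,0,-0.04],[0,0,0],-0.2],
    [[-0.98,0,-0.04],[0,0,0],-0.2],
    [[-0.98,0,-0.04],[0,0,0],-0.2],
    [[-0.98,0,-0.04],[0,0,0],-0.2],
  ],
)

```text
time: 9.6
tool_pos: [0.5019, 0.1554, 0.1758]
tool_rot: [-0.59, 0.592, -0.389, 0.387]
contact_force: [0.5, 0.1, 0.1]
gripper_width: 0.598
```

Emit:
drive_tool(
  motion=[
    [[-0.98,0,-0.05],[0,0,0],-0.2],
    [[-0.98,0,-0.05],[0,0,0],-0.2],
    [[-1,0,-0.05],[0,0,0],-0.2],
    [[0,0,0],[0,0,0],-0.2],
    [[0,0,0],[0,0,0],-0.2],
    [[0,0,0],[0,0,0],-0.2],
    [[0,0,0],[0,0,0],-0.2],
  ],
)

```text
time: 10.3
tool_pos: [0.4709, 0.2203, 0.1774]
tool_rot: [-0.591, 0.591, -0.388, 0.388]
contact_force: [-0.3, -0.0, 0.3]
gripper_width: 0.604
```

```bash
cat > wr.py <<'E'
# wr.py x y R name : wrist look at saw
import sys
from plant import manip
from h import *
from scipy.spatial.transform import Rotation as Ro
x,y,R=map(float,sys.argv[1:4])
s=manip.state();f=manip.grab_frame('wrist');q=np.array(s['tool_rot'])
T=np.eye(4);T[:3,:3]=Ro.from_quat(q[[1,2,3,0]]).as_matrix();T[:3,3]=s['tool_pos']
P=cloud(f,T@f['T_tool_cam']);cv2.imwrite('pics/'+sys.argv[4]+'.png',f['img'])
q=P.reshape(-1,3);q=q[~np.isnan(q[:,0])];q=q[np.hypot(q[:,0]-x,q[:,1]-y)<R+.012]
for lo,hi in((.033,.043),(.055,.09)):
  c=q[(q[:,2]>lo)&(q[:,2]<hi)]
  if len(c): m=cv2.minEnclosingCircle(c[:,:2].astype(np.float32)); print(lo,np.round(m[0],4),round(2e3*m[1],1),len(c))
E
python3 go.py .47,.222,.052; python3 wr.py .47 .222 .0215 w3
```

```text
10.3 [0.4709 0.2203 0.1774] F [-0.3 -0.   0.3] w 0.604 y [-5.e-04 -4.e-04 -1.e+00] x [ 0.397 -0.918  0.   ]
.47,.222,.052 [-0.08  5.02 -0.  ]
0.033 [0.4665 0.2214] 43.1 973
0.055 [0.4668 0.2212] 11.1 239
```

View pics/w3.png

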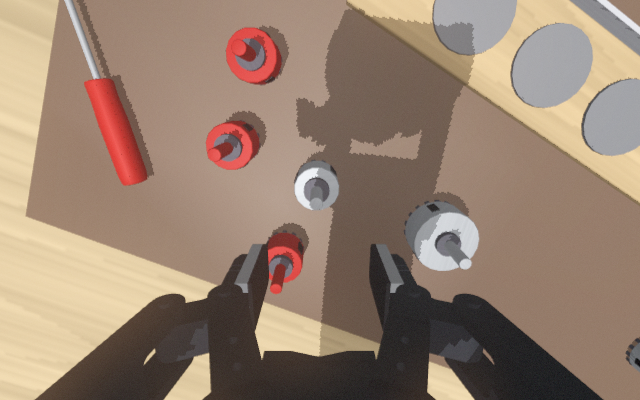

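Emit:
drive_tool(
  motion=[
    [[-0.04,1,-0.04],[0,0,0],-0.2],
    [[0,1,0],[0,0,0],-0.2],
    [[0,1,0],[0,0,0],-0.2],
    [[0,0.9,0],[0,0,0],-0.2],
    [[0,0.6,0],[0,0,0],-0.2],
    [[0,0.47,0],[0,0,0],-0.2],
    [[0,0,0],[0,0,0],-0.2],
    [[0,0,0],[0,0,0],1],
    [[0,0,0],[0,0,0],1],
    [[0,0,0],[0,0,0],1],
    [[0,0,0],[0,0,0],1],
    [[0,0,0],[0,0,0],1],
  ],
)

```text
time: 11.55
tool_pos: [0.4703, 0.2221, 0.0549]
tool_rot: [0.592, -0.591, 0.387, -0.388]
contact_force: [-0.4, 0.0, 4.9]
gripper_width: 0.102
```

Emit:
drive_tool(
  motion=[
    [[0,0,0],[0,0,0],1],
    [[0,0,0],[0,0,0],1],
    [[0,0,0],[0,0,0],1],
  ],
)

```text
time: 11.85
tool_pos: [0.4703, 0.2221, 0.0549]
tool_rot: [0.592, -0.591, 0.387, -0.388]
contact_force: [-0.0, -0.5, 5.4]
gripper_width: 0.106
```

Emit:
drive_tool(
  motion=[
    [[0,-0.5,0],[0,0,0],1],
    [[0,-0.9,0],[0,0,0],1],
    [[0,-1,0],[0,0,0],1],
    [[0,-1,0],[0,0,0],1],
    [[0,-1,0],[0,0,0],1],
    [[0,-1,0],[0,0,0],1],
    [[0,-0.5,0],[0,0,0],1],
    [[0,0,0],[0,0,0],1],
    [[0,0,0],[0,0,0],1],
    [[0,0,0],[0,0,0],1],
  ],
)

```text
time: 12.85
tool_pos: [0.4683, 0.2212, 0.1989]
tool_rot: [-0.59, 0.592, -0.389, 0.387]
contact_force: [-0.2, -0.5, -1.8]
gripper_width: 0.11
```

```bash
python3 go.py .6427,-.0211,.195 .6427,-.0211,.069; python3 chk.py .47 .222 .155 .185 .0215
```

```text
12.85 [0.4683 0.2212 0.1989] F [-0.2 -0.5 -1.8] w 0.11 y [-0.0034 -0.0011 -1.    ] x [ 0.398 -0.917 -0.   ]
.6427,-.0211,.195 [11.67  0.14  2.54]
.6427,-.0211,.069 [0.   5.04 0.02]
scene 422 minC [0.4674 0.2207] 45.7 wallfit [0.4667 0.2225] shanktop 0.3641
top 16 minC [0.4693 0.2017] 18.0 wallfit [0.4666 0.2214] shanktop 0.5209
```

Emit:
drive_tool(
  motion=[
    [[0.97,0,0.21],[0,0,0],1],
    [[0.97,0,0.21],[0,0,0],1],
    [[0.97,0,0.21],[0,0,0],1],
    [[0.97,0,0.21],[0,0,0],1],
    [[0.97,0,0.21],[0,0,0],1],
    [[0.97,0,0.21],[0,0,0],1],
    [[0.97,0,0.21],[0,0,0],1],
    [[0.97,0,0.21],[0,0,0],1],
    [[0.97,0,0.21],[0,0,0],1],
    [[0.97,0,0.21],[0,0,0],1],
    [[0.97,0,0.21],[0,0,0],1],
    [[0.97,0,0.21],[0,0,0],1],
  ],
)

```text
time: 14.15
tool_pos: [0.6431, -0.021, 0.1996]
tool_rot: [-0.591, 0.592, -0.389, 0.387]
contact_force: [0.4, 1.1, -1.6]
gripper_width: 0.105
```

Emit:
drive_tool(
  motion=[
    [[0,0,0],[0,0,0],1],
    [[0,1,0],[0,0,0],1],
    [[0,1,0],[0,0,0],1],
    [[0,1,0],[0,0,0],1],
    [[0,1,0],[0,0,0],1],
    [[0,0.4,0],[0,0,0],1],
    [[0,0,0],[0,0,0],1],
    [[0,0,0],[0,0,0],1],
    [[0,0,0],[0,0,0],1],
  ],
)

```text
time: 15.05
tool_pos: [0.6443, -0.0202, 0.0931]
tool_rot: [0.592, -0.591, 0.387, -0.389]
contact_force: [-0.4, 0.6, -1.2]
gripper_width: 0.103
```

```bash
python3 go.py .6427,-.0211,.0695; python3 chk.py .6427 -.0211 .038 .08 .0215
```

```text
15.05 [ 0.6443 -0.0202  0.0931] F [-0.4  0.6 -1.2] w 0.103 y [ 3.1e-03 -4.0e-04 -1.0e+00] x [ 0.399 -0.917  0.002]
.6427,-.0211,.0695 [ 0.    0.94 -0.07]
scene 570 minC [ 0.6439 -0.0199] 43.6 wallfit [ 0.6419 -0.0197] shanktop 0.4115
top 0 minC 0 0 wallfit None shanktop 0.4154
```

Emit:
drive_tool(
  motion=[
    [[0,0.35,-0.02],[0,0,0],1],
    [[0,0.25,0],[0,0,0],1],
    [[0,0.15,0],[0,0,0],1],
    [[0,0.08,0],[0,0,0],1],
    [[0,0,0],[0,0,0],1],
    [[0,0,0],[0,0,0],1],
    [[0,0,0],[0,0,0],1],
  ],
)

```text
time: 15.85
tool_pos: [0.6424, -0.0203, 0.0711]
tool_rot: [-0.591, 0.591, -0.388, 0.387]
contact_force: [-3.2, 0.7, 4.5]
gripper_width: 0.101
```

Emit:
drive_tool(
  motion=[
    [[0,0.05,0],[0,0,0],1],
    [[0,0,0],[0,0,0],1],
    [[0,0,0],[0,0,0],1],
  ],
)

```text
time: 16.15
tool_pos: [0.6427, -0.0203, 0.0711]
tool_rot: [-0.591, 0.591, -0.388, 0.388]
contact_force: [-5.9, 0.1, 9.6]
gripper_width: 0.105
```

Emit:
drive_tool(
  motion=[
    [[0,0,0],[0,0,0],-0.2],
    [[0,0,0],[0,0,0],-0.2],
    [[0,0,0],[0,0,0],-0.2],
    [[0,0,0],[0,0,0],-0.2],
    [[0,0,0],[0,0,0],-0.2],
    [[0,-0.4,0],[0,0,0],-0.2],
    [[0,-1,0],[0,0,0],-0.2],
    [[0,-1,0],[0,0,0],-0.2],
    [[0,-1,0],[0,0,0],-0.2],
    [[0,-1,0],[0,0,0],-0.2],
    [[0,0,0],[0,0,0],-0.2],
    [[0,0,0],[0,0,0],-0.2],
  ],
)

```text
time: 17.35
tool_pos: [0.643, -0.0205, 0.1802]
tool_rot: [0.592, -0.591, 0.387, -0.388]
contact_force: [-0.2, -0.0, -1.1]
gripper_width: 0.604
```

```bash
python3 go.py .429,-.2555,.175;  python3 chk.py .6427 -.0211 .04 .06 .0215
```

```text
17.35 [ 0.643  -0.0205  0.1802] F [-0.2 -0.  -1.1] w 0.604 y [ 2.e-03 -3.e-04 -1.e+00] x [ 0.398 -0.917  0.001]
.429,-.2555,.175 [  5.21   0.19 -11.6 ]
scene 405 minC [ 0.6427 -0.019 ] 45.2 wallfit [ 0.6407 -0.0199] shanktop 0.4381
top 0 minC 0 0 wallfit None shanktop 0.5011
```

Emit:
drive_tool(
  motion=[
    [[0.43,0,-0.97],[0,0,0],-0.2],
    [[0.43,0,-0.97],[0,0,0],-0.2],
    [[0.43,0,-0.97],[0,0,0],-0.2],
    [[0.43,0,-0.97],[0,0,0],-0.2],
    [[0.43,0,-0.97],[0,0,0],-0.2],
    [[0.43,0,-0.97],[0,0,0],-0.2],
    [[0.43,0,-0.97],[0,0,0],-0.2],
    [[0.43,0,-0.97],[0,0,0],-0.2],
    [[0.43,0,-0.97],[0,0,0],-0.2],
    [[0.44,0,-0.97],[0,0,0],-0.2],
    [[0.44,0,-0.97],[0,0,0],-0.2],
    [[0.44,0,-0.95],[0,0,0],-0.2],
  ],
)

```text
time: 18.65
tool_pos: [0.4262, -0.2552, 0.1772]
tool_rot: [0.591, -0.591, 0.389, -0.387]
contact_force: [-0.1, -0.4, -0.7]
gripper_width: 0.601
```

Emit:
drive_tool(
  motion=[
    [[0,0,0],[0,0,0],-0.2],
    [[0,0,0],[0,0,0],-0.2],
    [[0,0,0],[0,0,0],-0.2],
    [[0,0,0],[0,0,0],-0.2],
  ],
)

```text
time: 19.05
tool_pos: [0.4282, -0.2544, 0.1786]
tool_rot: [0.592, -0.591, 0.388, -0.387]
contact_force: [0.5, -0.1, 0.3]
gripper_width: 0.601
```

```bash
python3 go.py .429,-.2555,.053; python3 wr.py .429 -.2555 .027 w4
```

```text
19.05 [ 0.4282 -0.2544  0.1786] F [ 0.5 -0.1  0.3] w 0.601 y [-5.e-04  7.e-04 -1.e+00] x [ 0.4   -0.917 -0.001]
.429,-.2555,.053 [0.06 5.02 0.01]
0.033 [ 0.4269 -0.2584] 54.2 1847
0.055 [ 0.4233 -0.2606] 5.9 240
```

Emit:
drive_tool(
  motion=[
    [[0.08,1,0],[0,0,0],-0.2],
    [[0,1,0],[0,0,0],-0.2],
    [[0,1,0],[0,0,0],-0.2],
    [[0,0.9,0],[0,0,0],-0.2],
    [[0,0.6,0],[0,0,0],-0.2],
    [[0,0.48,0],[0,0,0],-0.2],
    [[0,0,0],[0,0,0],-0.2],
    [[0,0,0],[0,0,0],1],
    [[0,0,0],[0,0,0],1],
    [[0,0,0],[0,0,0],1],
    [[0,0,0],[0,0,0],1],
    [[0,0,0],[0,0,0],1],
  ],
)

```text
time: 20.3
tool_pos: [0.4295, -0.2578, 0.0559]
tool_rot: [-0.591, 0.591, -0.387, 0.389]
contact_force: [0.4, -0.7, 3.8]
gripper_width: 0.104
```

Emit:
drive_tool(
  motion=[
    [[0,0,0],[0,0,0],1],
    [[0,0,0],[0,0,0],1],
    [[0,0,0],[0,0,0],1],
  ],
)

```text
time: 20.6
tool_pos: [0.4296, -0.2579, 0.0559]
tool_rot: [-0.591, 0.591, -0.387, 0.389]
contact_force: [1.1, -1.5, 6.1]
gripper_width: 0.104
```

Emit:
drive_tool(
  motion=[
    [[0,-0.5,0],[0,0,0],1],
    [[0,-0.9,0],[0,0,0],1],
    [[0,-1,0],[0,0,0],1],
    [[0,-1,0],[0,0,0],1],
    [[0,-1,0],[0,0,0],1],
    [[0,-1,0],[0,0,0],1],
    [[0,-0.5,0],[0,0,0],1],
    [[0,0,0],[0,0,0],1],
    [[0,0,0],[0,0,0],1],
    [[0,0,0],[0,0,0],1],
  ],
)

```text
time: 21.6
tool_pos: [0.4277, -0.2562, 0.1999]
tool_rot: [0.591, -0.591, 0.389, -0.387]
contact_force: [0.6, 0.1, -1.2]
gripper_width: 0.105
```

```bash
python3 go.py .654,.0682,.2 .654,.0682,.069; python3 chk.py .429 -.2555 .155 .185 .027
```

```text
21.6 [ 0.4277 -0.2562  0.1999] F [ 0.6  0.1 -1.2] w 0.105 y [-0.0028  0.0024 -1.    ] x [ 0.398 -0.917 -0.003]
.654,.0682,.2 [-8.3   0.   13.47]
.654,.0682,.069 [0.02 5.24 0.01]
scene 827 minC [ 0.4282 -0.2541] 57.5 wallfit [ 0.4261 -0.2551] shanktop 0.4093
top 107 minC [ 0.4311 -0.2491] 50.4 wallfit [ 0.4262 -0.2562] shanktop 0.5215
```

Emit:
drive_tool(
  motion=[
    [[-0.59,0,0.96],[0,0,0],1],
    [[-0.59,0,0.96],[0,0,0],1],
    [[-0.59,0,0.96],[0,0,0],1],
    [[-0.59,0,0.96],[0,0,0],1],
    [[-0.59,0,0.96],[0,0,0],1],
    [[-0.59,0,0.96],[0,0,0],1],
    [[-0.59,0,0.96],[0,0,0],1],
    [[-0.59,0,0.96],[0,0,0],1],
    [[-0.59,0,0.96],[0,0,0],1],
    [[-0.59,0,0.96],[0,0,0],1],
    [[-0.59,0,0.96],[0,0,0],1],
    [[-0.59,0,0.96],[0,0,0],1],
  ],
)

```text
time: 22.9
tool_pos: [0.6224, 0.0212, 0.2007]
tool_rot: [-0.591, 0.592, -0.388, 0.387]
contact_force: [0.3, 0.5, -1.9]
gripper_width: 0.104
```

Emit:
drive_tool(
  motion=[
    [[-0.6,0,0.97],[0,0,0],1],
    [[-0.6,0,0.97],[0,0,0],1],
    [[0,0,0],[0,0,0],1],
    [[0,1,0],[0,0,0],1],
    [[0,1,0],[0,0,0],1],
    [[0,1,0],[0,0,0],1],
    [[0,0.8,0],[0,0,0],1],
    [[0,0.4,0],[0,0,0],1],
    [[0,0,0],[0,0,0],1],
    [[0,0,0],[0,0,0],1],
    [[0,0,0],[0,0,0],1],
  ],
)

```text
time: 24.0
tool_pos: [0.6559, 0.0668, 0.0989]
tool_rot: [0.592, -0.591, 0.387, -0.389]
contact_force: [0.5, 0.1, -1.8]
gripper_width: 0.101
```

```bash
python3 go.py .654,.0682,.071; python3 chk.py .654 .0682 .038 .085 .027
```

```text
24.0 [0.6559 0.0668 0.0989] F [ 0.5  0.1 -1.8] w 0.101 y [ 2.9e-03 -1.0e-04 -1.0e+00] x [ 0.398 -0.917  0.001]
.654,.0682,.071 [-0.08  1.12 -0.05]
scene 838 minC [0.656  0.0665] 55.8 wallfit [0.6546 0.0681] shanktop 0.4173
top 0 minC 0 0 wallfit None shanktop 0.4214
```

Emit:
drive_tool(
  motion=[
    [[-0.04,0.4,-0.02],[0,0,0],1],
    [[0,0.3,0],[0,0,0],1],
    [[0,0.2,0],[0,0,0],1],
    [[0,0.1,0],[0,0,0],1],
    [[0,0,0],[0,0,0],1],
    [[0,0,0],[0,0,0],1],
    [[0,0,0],[0,0,0],1],
  ],
)

```text
time: 24.8
tool_pos: [0.654, 0.0677, 0.072]
tool_rot: [0.591, -0.591, 0.388, -0.388]
contact_force: [-0.2, -0.7, -0.9]
gripper_width: 0.104
```

Emit:
drive_tool(
  motion=[
    [[0,0.06,0],[0,0,0],1],
    [[0,0,0],[0,0,0],1],
    [[0,0,0],[0,0,0],1],
  ],
)

```text
time: 25.1
tool_pos: [0.6543, 0.0678, 0.072]
tool_rot: [0.591, -0.591, 0.388, -0.388]
contact_force: [-3.9, 0.1, 5.7]
gripper_width: 0.103
```

Emit:
drive_tool(
  motion=[
    [[0,0.03,0],[0,0,0],1],
    [[0,0,0],[0,0,0],-0.2],
    [[0,0,0],[0,0,0],-0.2],
    [[0,0,0],[0,0,0],-0.2],
    [[0,0,0],[0,0,0],-0.2],
    [[0,0,0],[0,0,0],-0.2],
    [[0,-0.4,0],[0,0,0],-0.2],
    [[0,-1,0],[0,0,0],-0.2],
    [[0,-1,0],[0,0,0],-0.2],
    [[0,-1,0],[0,0,0],-0.2],
    [[0,-1,0],[0,0,0],-0.2],
    [[0,0,0],[0,0,0],-0.2],
  ],
)

```text
time: 26.3
tool_pos: [0.6568, 0.0677, 0.1861]
tool_rot: [0.593, -0.589, 0.385, -0.391]
contact_force: [0.9, 0.2, 0.4]
gripper_width: 0.605
```

Emit:
drive_tool(
  motion=[
    [[0,0,0],[0,0,0],-0.2],
    [[0,0,0],[0,0,0],-0.2],
  ],
)

```text
time: 26.5
tool_pos: [0.6531, 0.0677, 0.1783]
tool_rot: [-0.591, 0.592, -0.388, 0.387]
contact_force: [0.9, -0.5, -0.7]
gripper_width: 0.596
```

```bash
python3 go.py .4695,.0818,.175;  python3 chk.py .654 .0682 .04 .06 .027
```

```text
26.5 [0.6531 0.0677 0.1783] F [ 0.9 -0.5 -0.7] w 0.596 y [-0.0023  0.     -1.    ] x [ 0.398 -0.917 -0.001]
.4695,.0818,.175 [-3.44  0.15 -6.51]
scene 636 minC [0.6543 0.0683] 56.1 wallfit [0.653  0.0688] shanktop 0.4568
top 0 minC 0 0 wallfit None shanktop 0.4998
```

Emit:
drive_tool(
  motion=[
    [[-0.49,0,-0.93],[0,0,0],-0.2],
    [[-0.49,0,-0.93],[0,0,0],-0.2],
    [[-0.49,0,-0.93],[0,0,0],-0.2],
    [[-0.49,0,-0.93],[0,0,0],-0.2],
    [[-0.49,0,-0.93],[0,0,0],-0.2],
    [[-0.49,0,-0.93],[0,0,0],-0.2],
    [[-0.49,0,-0.93],[0,0,0],-0.2],
    [[0,0,0],[0,0,0],-0.2],
    [[0,0,0],[0,0,0],-0.2],
    [[0,0,0],[0,0,0],-0.2],
    [[0,0,0],[0,0,0],-0.2],
  ],
)

```text
time: 27.7
tool_pos: [0.4712, 0.0814, 0.1797]
tool_rot: [-0.591, 0.591, -0.388, 0.388]
contact_force: [-0.2, -0.1, -0.6]
gripper_width: 0.597
```

```bash
python3 go.py .469,.0815,.054; python3 wr.py .4695 .0818 .0325 w5
```

```text
27.7 [0.4712 0.0814 0.1797] F [-0.2 -0.1 -0.6] w 0.597 y [-2.e-04 -0.e+00 -1.e+00] x [ 0.398 -0.917 -0.   ]
.469,.0815,.054 [-0.04  5.03 -0.08]
0.033 [0.4674 0.0803] 65.0 2907
0.055 [0.4675 0.0801] 11.5 234
```

Emit:
drive_tool(
  motion=[
    [[-0.02,1,-0.08],[0,0,0],-0.2],
    [[0,1,0],[0,0,0],-0.2],
    [[0,1,0],[0,0,0],-0.2],
    [[0,0.9,0],[0,0,0],-0.2],
    [[0,0.6,0],[0,0,0],-0.2],
    [[0,0.48,0],[0,0,0],-0.2],
    [[0,0,0],[0,0,0],-0.2],
    [[0,0,0],[0,0,0],1],
    [[0,0,0],[0,0,0],1],
    [[0,0,0],[0,0,0],1],
    [[0,0,0],[0,0,0],1],
    [[0,0,0],[0,0,0],1],
  ],
)

```text
time: 28.95
tool_pos: [0.4697, 0.081, 0.0567]
tool_rot: [0.592, -0.591, 0.387, -0.389]
contact_force: [1.1, -1.0, 4.5]
gripper_width: 0.103
```

Emit:
drive_tool(
  motion=[
    [[0,0,0],[0,0,0],1],
    [[0,0,0],[0,0,0],1],
    [[0,0,0],[0,0,0],1],
  ],
)

```text
time: 29.25
tool_pos: [0.4696, 0.081, 0.0566]
tool_rot: [0.592, -0.591, 0.387, -0.389]
contact_force: [0.6, -0.1, 5.2]
gripper_width: 0.103
```

Emit:
drive_tool(
  motion=[
    [[0,-0.5,0],[0,0,0],1],
    [[0,-0.9,0],[0,0,0],1],
    [[0,-1,0],[0,0,0],1],
    [[0,-1,0],[0,0,0],1],
    [[0,-1,0],[0,0,0],1],
    [[0,-1,0],[0,0,0],1],
    [[0,-0.5,0],[0,0,0],1],
    [[0,0,0],[0,0,0],1],
    [[0,0,0],[0,0,0],1],
    [[0,0,0],[0,0,0],1],
  ],
)

```text
time: 30.25
tool_pos: [0.4673, 0.0811, 0.2007]
tool_rot: [-0.591, 0.592, -0.389, 0.387]
contact_force: [0.3, -0.3, -4.1]
gripper_width: 0.104
```

```bash
python3 go.py .6653,.157,.2; python3 chk.py .469 .0815 .155 .185 .0325
```

```text
30.25 [0.4673 0.0811 0.2007] F [ 0.3 -0.3 -4.1] w 0.104 y [-0.0037  0.     -1.    ] x [ 0.398 -0.917 -0.001]
.6653,.157,.2 [ 0.37 -0.    8.47]
scene 896 minC [0.4687 0.0827] 67.7 wallfit [0.4664 0.0825] shanktop 0.3863
top 98 minC [0.453  0.0786] 57.5 wallfit [0.4682 0.082 ] shanktop 0.5274
```

Emit:
drive_tool(
  motion=[
    [[0.04,0,0.94],[0,0,0],1],
    [[0.04,0,0.94],[0,0,0],1],
    [[0.04,0,0.94],[0,0,0],1],
    [[0.04,0,0.94],[0,0,0],1],
    [[0.04,0,0.94],[0,0,0],1],
    [[0.04,0,0.94],[0,0,0],1],
    [[0.04,0,0.94],[0,0,0],1],
    [[0.04,0,0.94],[0,0,0],1],
    [[0.04,0,0.94],[0,0,0],1],
    [[0,0,0],[0,0,0],1],
  ],
)

```text
time: 31.35
tool_pos: [0.6673, 0.1578, 0.2009]
tool_rot: [-0.591, 0.592, -0.388, 0.387]
contact_force: [0.1, 0.6, -4.3]
gripper_width: 0.101
```

Emit:
drive_tool(
  motion=[
    [[0,1,0],[0,0,0],1],
    [[0,1,0],[0,0,0],1],
    [[0,1,0],[0,0,0],1],
    [[0,0.8,0],[0,0,0],1],
    [[0,0.4,0],[0,0,0],1],
    [[0,0,0],[0,0,0],1],
    [[0,0,0],[0,0,0],1],
    [[0,0,0],[0,0,0],1],
  ],
)

```text
time: 32.15
tool_pos: [0.6671, 0.1573, 0.0998]
tool_rot: [0.592, -0.591, 0.387, -0.389]
contact_force: [-0.4, -0.1, -3.1]
gripper_width: 0.103
```

```bash
python3 go.py .6653,.157,.072; python3 chk.py .6653 .157 .038 .085 .0325
```

```text
32.15 [0.6671 0.1573 0.0998] F [-0.4 -0.1 -3.1] w 0.103 y [ 2.9e-03  4.0e-04 -1.0e+00] x [ 0.398 -0.917  0.001]
.6653,.157,.072 [-0.02  1.11 -0.07]
scene 1169 minC [0.6687 0.1574] 66.3 wallfit [0.6662 0.1584] shanktop 0.4272
top 0 minC 0 0 wallfit None shanktop 0.4296
```

Emit:
drive_tool(
  motion=[
    [[0,0.4,-0.05],[0,0,0],1],
    [[0,0.3,0],[0,0,0],1],
    [[0,0.2,0],[0,0,0],1],
    [[0,0.1,0],[0,0,0],1],
    [[0,0,0],[0,0,0],1],
    [[0,0,0],[0,0,0],1],
    [[0,0,0],[0,0,0],1],
  ],
)

```text
time: 32.95
tool_pos: [0.665, 0.1567, 0.0728]
tool_rot: [0.591, -0.591, 0.388, -0.388]
contact_force: [-0.1, -0.3, -1.7]
gripper_width: 0.106
```

Emit:
drive_tool(
  motion=[
    [[0,0.06,0],[0,0,0],1],
    [[0,0,0],[0,0,0],1],
    [[0,0,0],[0,0,0],1],
  ],
)

```text
time: 33.25
tool_pos: [0.6652, 0.1567, 0.0727]
tool_rot: [0.591, -0.591, 0.388, -0.388]
contact_force: [-4.0, -0.4, 5.6]
gripper_width: 0.107
```

Contact again, so I release, rise and clear the arm back for the final look.

Emit:
drive_tool(
  motion=[
    [[0,0.03,0],[0,0,0],1],
    [[0,0,0],[0,0,0],-0.2],
    [[0,0,0],[0,0,0],-0.2],
    [[0,0,0],[0,0,0],-0.2],
    [[0,0,0],[0,0,0],-0.2],
    [[0,0,0],[0,0,0],-0.2],
    [[0,-0.4,0],[0,0,0],-0.2],
    [[0,-1,0],[0,0,0],-0.2],
    [[0,-1,0],[0,0,0],-0.2],
    [[0,-1,0],[0,0,0],-0.2],
    [[0,-1,0],[0,0,0],-0.2],
    [[0,-1,0],[0,0,0],-0.2],
  ],
)

```text
time: 34.45
tool_pos: [0.665, 0.1567, 0.2076]
tool_rot: [0.592, -0.591, 0.388, -0.388]
contact_force: [0.6, -0.1, 0.1]
gripper_width: 0.598
```

Emit:
drive_tool(
  motion=[
    [[-0.2,0,-0.9],[0,0,0],-0.2],
    [[-0.2,0,-0.9],[0,0,0],-0.2],
    [[-0.2,0,-0.9],[0,0,0],-0.2],
    [[-0.2,0,-0.9],[0,0,0],-0.2],
    [[-0.2,0,-0.9],[0,0,0],-0.2],
    [[-0.2,0,-0.9],[0,0,0],-0.2],
    [[-0.2,0,-0.9],[0,0,0],-0.2],
    [[-0.2,0,-0.9],[0,0,0],-0.2],
    [[-0.2,0,-0.9],[0,0,0],-0.2],
    [[-0.2,0,-0.9],[0,0,0],-0.2],
    [[0,0,0],[0,0,0],-0.2],
    [[0,0,0],[0,0,0],-0.2],
  ],
)

```text
time: 35.65
tool_pos: [0.4389, 0.1129, 0.2065]
tool_rot: [0.592, -0.591, 0.387, -0.388]
contact_force: [-0.9, 0.6, 0.9]
gripper_width: 0.598
```

```bash
python3 go.py; for a in ".6315 -.11 .04 .062 .016" ".6427 -.0211 .04 .062 .0215" ".654 .0682 .04 .062 .027" ".6653 .157 .04 .062 .0325"; do python3 chk.py $a; done
python3 - <<'E'
import cv2
from plant import manip
t=cv2.imread('pics/last.png')[110:220,200:440];s=manip.grab_frame('scene')['img'][180:320,150:490]
cv2.imwrite('pics/fin.png',cv2.vconcat([cv2.resize(t,(680,312)),cv2.resize(s,(680,280))]))
E
```

```text
35.65 [0.4389 0.1129 0.2065] F [-0.9  0.6  0.9] w 0.598 y [ 2.2e-03  2.0e-04 -1.0e+00] x [ 0.398 -0.917  0.001]
scene 297 minC [ 0.6336 -0.1091] 33.1 wallfit [ 0.6307 -0.1092] shanktop 0.0983
top 84 minC [ 0.6311 -0.1091] 33.2 wallfit [ 0.6324 -0.1099] shanktop 0.1001
scene 468 minC [ 0.6417 -0.0193] 44.9 wallfit [ 0.6406 -0.0198] shanktop 0.0984
top 180 minC [ 0.6409 -0.0201] 44.1 wallfit [ 0.6419 -0.0206] shanktop 0.1
scene 687 minC [0.6541 0.0678] 56.9 wallfit [0.653  0.0688] shanktop 0.098
top 307 minC [0.6523 0.0679] 55.8 wallfit [0.6541 0.0682] shanktop 0.1029
scene 948 minC [0.666  0.1577] 66.3 wallfit [0.6643 0.1579] shanktop 0.0987
top 473 minC [0.6637 0.1566] 66.1 wallfit [0.6654 0.157 ] shanktop 0.1027
```

View pics/fin.png

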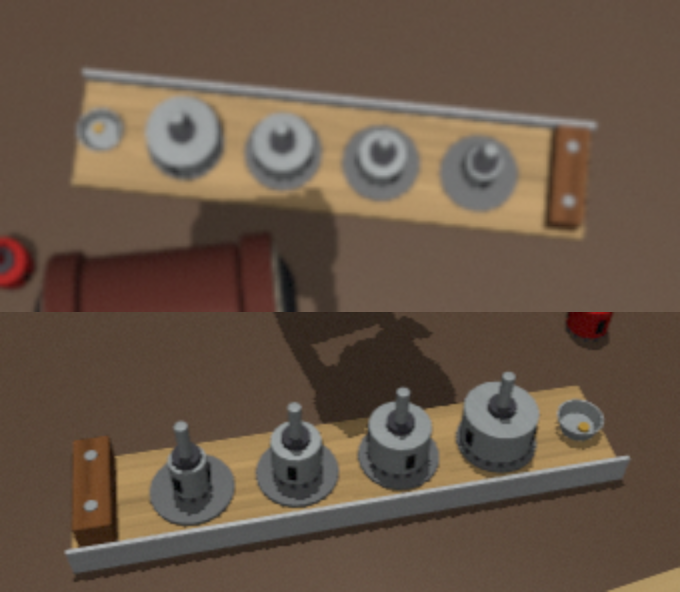

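The final picture shows all four upright and centred on their pads to about 1–2 mm. They grow from the end block (fin.png lower half: 190,470 / 297,455 / 400,440 / 498,425), and the shank tops read 98–103 mm against the 98 mm expected.

```bash
python3 -c "
from plant import manip
print(manip.job_done())"
```

```text
the job is handed in; nothing more can be done
None
```

All four hole saws now stand upright, teeth down, on the storage board, and the job is handed in. From the end block outwards they run 32, 43, 54, 65 mm. I lowered each one until it touched (about 6–10 N), let go and lifted clear. I left the red look-alikes alone.

- **Centring:** in the last check, the top camera put each cup centre within about 1–2 mm of its pad centre. The scene camera put them within about 3 mm, and the two cameras disagree with each other by 1–3 mm.
- **Height:** shank tops read 98–103 mm against 98 mm expected. The few mm high comes from the top camera, which read 2–4 mm high on the saws before I moved them too.
- **Arm:** it was clear of everything, with the last force readings under about 1 N per axis, at 35.7 s of the 99 s allowed. No check failed.

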